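# Turn over the wet coaster with the cake lifter

### The job

Tea has run under the empty coaster, the one without a mug on it. Pick up the cake lifter (the spatula) by its handle, push its blade under the coaster's edge and tip the coaster right over, so that it lies flat on the desk within about 15 cm of where it was, cork foot up to dry; do not touch the sticky coaster with the gripper. Then lay the lifter back on the desk, flat on its blade and clear of the coaster, and leave the mug and the coaster under it where they are.

Things in the scene. Friction and masses are not known exactly. Their poses are not given: they have to be found in the camera images.
- coaster_mid (a point): Centre, half-way up (8 mm over the desk), of the empty coaster (body coaster; loose, 0.1 kg): a wooden disc 100 mm across, 8 mm thick, on a cork foot 60 mm across, 8 mm thick. It starts foot down, so its rim overhangs the foot by 20 mm with 8 mm of air beneath. z points from foot to wooden face (up at first). The desk is clear for 160 mm to the left (+y) of its centre.
- spatula_grip (a point): Centre of the grip on the wooden handle of the cake lifter (body spatula; loose, 0.15 kg), 45 mm above its blade's underside. Axes: x along the handle to the blade, y across, z up. The level handle is 100 mm long (65 mm behind to 35 mm ahead of this point), 18 mm wide, 22 mm tall. A neck leads down to a level steel blade 85 mm long, 75 mm wide, 2.5 mm thick. It stands by itself on its blade.
- spatula_tip (a point): Middle of the blade's straight front edge (half-way through its 2.5 mm thickness), 145 mm ahead of spatula_grip along the handle and 43.75 mm below it; same axes. The blade starts pointing roughly left (+y), towards the coaster, and the desk between them is clear.
- mug_coaster: A second coaster of the same make, under the mug: to be left alone. Origin at the centre of its underside, z up.
- mug: Pale mug with a green inside, about 90 mm across and 94 mm tall, standing on the second coaster, its handle pointing away from the robot; to be left alone. Origin at its underside, 19 mm from the cup's axis towards the handle; the handle points along its -y axis and ends 64 mm from the origin.

How it is judged:
By the outcome, as a careful person would: the job done as asked, in the order asked, and still so for the second after the job is handed in, with the robot touching nothing.
It also fails if it takes over 43 s, if anything falls off the work surface, if the arm or the gripper's body presses on something with over 40 N, if the wrist force passes 120 N, or if a joint passes its speed limit or range.

### The arm

A 6-joint arm with a two-finger parallel gripper is mounted at the origin on a cart in front of the work surface, level with it; the furniture and walls round the work are solid. World frame = base frame: x ahead of the robot, y to its left, z up, the work surface at z = 0. Lengths are in m, angles in rad, forces in N, time in s.
With the tool pointing down it reaches from about 0.275 to 0.875 m from the base axis. Payload 12.5 kg.
Tool frame: the origin (TCP) lies midway between the tips of the shut fingers; the grasp point (between the pads) lies 19 mm behind it; z points along the fingers, y is the line along which they close (so a half turn about z gives the same grasp; the last joint's range is limited). The gripper opens to 85 mm and grips with 20 to 120 N. Pads are 22 mm wide; open, the fingers measure 114 mm over their backs; the gripper's body (76 mm by 85 mm) begins 54 mm behind the grasp point. The pads swing forward as they close: fully open they stand 13 mm farther back than shut.
Start: joints at [-1.308, 0.351, 1.652, -0, 1.139, -0.085], TCP at [0.187, -0.517, 0.203] pointing down, gripper open.
Joint ranges: [-2.75, 2.75], [-0.79, 2.1], [0.01, 2.65], [-1.57, 4.71], [0.07, 3.14], [-2.87, 2.87]. Speed limits (rad/s): [2.22, 2.22, 2.79, 3.14, 3.14, 3.14].

### API

Orientations are given as a rotation vector (axis times angle).
In Python, from station import arm gives the robot as it stands.
- The arm moves only by the tool carry_out, never from a script. Its argument "deltas" is a list of rows, each a list of 7 numbers: the turn, a rotation vector about the tool's x, y, z in degrees, then the shift along the tool's x, y, z in mm, then the opening, from 0 (shut) to 1 (fully open). A call has 1 to 12 rows; each row is the pose to reach, as a shift and turn from the pose commanded when the call began, along the tool's axes at that moment; what a row does not reach only later rows make up. A row lasts 1/8 s, in which the tool goes at most 62.5 mm and 10.7 degrees, less where a joint would pass 70% of its speed; a pose out of reach is approached as far as the arm can. A call with a gripper value outside its range is refused whole. The fingers move at their own pace and stop on an object; the grip force is fixed at half the most. Time passes only in rows, so rows that repeat a pose let the fingers close. It gives the time, the measured TCP pose, the force, the opening and the grip force at its end, in the units of the state.
- arm.get_obs(): the state, without advancing time (a new reading comes with each control period).
- arm.snapshot(name): name is "side" or "top"; returns a dict with "img" (384x512x3 uint8, red, green, blue), "z_map" (384x512 float32, m along the optical axis (not along the pixel's ray), 0 where there is no reading), "K" (3x3 intrinsics, pixels), "world_to_cam" (4x4, takes a point from world to camera coordinates). Camera axes: x right, y up, looking along -z (the intrinsics and any distortion apply to the point x, -y, -z); pixel columns grow to the right and rows downward; lengths in m; the calibration is good to about 2 mm. A picture is of the moment at which its call begins.
- arm.finish_job(): hands the job in; it is judged then, once.
Trained networks look in a picture, given as the dict that the camera call returned (one of the last four; its "shot" number tells which), for a name from the list of things; names that differ only in an ending like _2 or _b are one class to them, and where a whole thing is asked for, a point or a joint stands for the part that bears it (a point fixed in the world has none). Each returns a list of dicts, best first, with "score" (0 to 1); they miss things now and then, are a little off and sometimes report something else, mostly with a low value. They report only what shows in the picture. A call takes as long as a camera call.
- arm.regions_of(name, picture): "pixels" (384x512 bool, what is visible of it) and "extent" ([left, top, width, height] in pixels, round what is visible of it).
The state is a dict: "t": time; "q": joint angles; "joint_vel": joint speeds; "effort": joint torques, N m; "tool_pos": TCP position; "eef_rot": TCP orientation; "ft_force": force on the tool from outside, world axes, zero at the start; "moment": the same for the moment, N m; "width": opening from 0.0 (shut) to 1.0 (fully open); "grasp_force": force on a finger pad.
Only numpy, scipy, OpenCV 4.12 (cv2) and the standard library are available. Lean on these libraries where they do the work, as an engineer would, in place of code of your own. Each camera call takes 0.05 s, during which the arm holds its last target. There are 200 camera calls.

## Working session

There is one attempt and no reset: what is moved stays moved. The work goes in short steps, Python scripts to look and compute and a tool call to move; the robot and the scene stay as the last step left them, time stands still between calls to the robot, and variables do not carry over. Pictures are saved under pics/ and viewed, at most 10 in all, crops included, and the job is handed in when it is done.

Besides the shell and the picture viewer there is one more tool, called after "Request:" by a JSON object that holds its "name" and its "arguments". carry_out: Moves the arm, as the interface text tells. Its arguments: {"type":"object","properties":{"deltas":{"type":"array","items":{"type":"array","items":{"type":"number"}}}},"required":["deltas"]}

```bash
mkdir -p pics; ls; cat > h.py <<'E'
import numpy as np, cv2
from scipy.spatial.transform import Rotation as R
from station import arm
def cloud(s):
    z=s["z_map"]; K=s["K"]; v,u=np.mgrid[:384,:512]
    p=np.stack([(u-K[0,2])/K[0,0]*z,-(v-K[1,2])/K[1,1]*z,-z,np.ones_like(z)],-1)
    w=p@np.linalg.inv(s["world_to_cam"]).T
    w=w[...,:3]; w[z==0]=np.nan
    return w
def save(s,n): cv2.imwrite(f"pics/{n}.png",s["img"][...,::-1])
E
python3 - <<'E'
from h import *
o=arm.get_obs(); print(o)
for n in("top","side"):
    s=arm.snapshot(n); save(s,n+"0"); w=cloud(s)
    print(n,s["K"].tolist(),np.linalg.inv(s["world_to_cam"]).round(3).tolist(), [k for k in s])
    np.savez(f"{n}0.npz",img=s["img"],w=w)
    for name in("coaster_mid","spatula_grip","mug","mug_coaster"):
        for r in arm.regions_of(name,s)[:3]:
            m=r["pixels"]; p=w[m]; p=p[~np.isnan(p[:,0])]
            print(name,round(r["score"],2),r["extent"],m.sum(),np.percentile(p,[2,50,98],axis=0).round(3).tolist() if len(p) else None)
E
```

```text
pics
{'t': 0.0, 'q': array([-1.30760144e+00,  3.51284749e-01,  1.65244580e+00, -1.87129985e-05,
        1.13912426e+00, -8.46320094e-02]), 'joint_vel': array([ 1.84429695e-03, -1.87786216e-04, -5.98588638e-04, -1.47177989e-03,
       -1.04149875e-03, -8.00035601e-05]), 'effort': array([ 5.97241487e-04, -5.06107986e+01, -2.91404325e+01, -3.64285472e-05,
        4.58304261e-03,  4.60802426e-06]), 'tool_pos': array([ 0.18737281, -0.5166893 ,  0.20222363]), 'eef_rot': array([-3.09296334e+00, -5.43410018e-01,  2.03276227e-04]), 'ft_force': array([-0.2062611 , -0.21503473, -0.00402755]), 'moment': array([-0.02089264, -0.04651019, -0.02034688]), 'grasp_force': 0.0, 'width': 1.0054984890918417}
top [[404.61583233038743, 0.0, 251.9030428722831], [0.0, 404.61583233038743, 182.4564991716679], [0.0, 0.0, 1.0]] [[-0.015, 0.999, -0.053, 0.456], [-1.0, -0.014, 0.028, -0.141], [0.027, 0.053, 0.998, 1.062], [0.0, 0.0, 0.0, 1.0]] ['img', 'z_map', 'K', 'world_to_cam', 'shot']
coaster_mid 0.59 [175.1, 198.6, 37.9, 37.5] 1150 [[0.381, -0.064, 0.012], [0.424, -0.02, 0.016], [0.468, 0.023, 0.02]]
spatula_g
[... 397 characters left out ...]
 [0.0, 439.84168317921365, 187.1732422508079], [0.0, 0.0, 1.0]] [[0.999, -0.041, 0.031, 0.556], [0.045, 0.384, -0.922, -1.088], [0.026, 0.922, 0.385, 0.434], [0.0, 0.0, 0.0, 1.0]] ['img', 'z_map', 'K', 'world_to_cam', 'shot']
coaster_mid 0.84 [195.8, 168.5, 38.0, 19.7] 542 [[0.382, -0.07, -0.002], [0.427, -0.031, 0.015], [0.472, 0.068, 0.016]]
spatula_grip 0.73 [201.2, 215.9, 36.2, 39.2] 860 [[0.433, -0.439, 0.0], [0.482, -0.305, 0.002], [0.505, -0.234, 0.056]]
mug 0.77 [270.4, 152.2, 54.6, 50.7] 1843 [[0.573, -0.184, 0.018], [0.616, -0.168, 0.08], [0.688, -0.009, 0.109]]
mug_coaster 0.71 [265.5, 189.4, 41.6, 20.9] 384 [[0.565, -0.189, -0.001], [0.604, -0.171, 0.015], [0.656, -0.116, 0.019]]
```

```bash
python3 - <<'E'
from h import *
a=np.load("top0.npz");b=np.load("side0.npz")
t=a["img"][80:290,140:390];s=b["img"][110:280,150:350]
t=cv2.resize(t,(500,420));s=cv2.resize(s,(500,425))
cv2.imwrite("pics/c0.png",np.vstack([t[:, :, ::-1][:300*2-180],s[:, :, ::-1]])[:845]) if 0 else cv2.imwrite("pics/c0.png",cv2.resize(np.hstack([t[:420],s[:420]]),(800,336))[...,::-1])
# fits
for n,d in(("top",a),("side",b)):
    w=d["w"]; x,y,z=w[...,0],w[...,1],w[...,2]
    box=(abs(x-.475)<.12)&(y>-.46)&(y<-.2)
    h=box&(z>.035)&(z<.075); p=w[h]
    rect=cv2.minAreaRect(p[:,:2].astype(np.float32)); print(n,"handle",h.sum(),np.array(cv2.boxPoints(rect)).round(3).tolist(),rect, np.percentile(p[:,2],[10,50,90]).round(4))
    bl=box&(y>-.345)&(z>-.01)&(z<.03)&(d["img"].sum(-1)>0)
    c=(abs(x-.424)<.07)&(abs(y+.02)<.07)&(z>.011)&(z<.022); q=w[c]
    print("coaster",c.sum(),cv2.minEnclosingCircle(q[:,:2].astype(np.float32)),q[:,:2].mean(0).round(4),np.median(q[:,2]).round(4))
    print("desk z", np.median(z[(abs(x-.424)<.05)&(y>.05)&(y<.15)]))
E
```

```text
top handle 314 [[0.46399998664855957, -0.32499998807907104], [0.4779999852180481, -0.4399999976158142], [0.4959999918937683, -0.43799999356269836], [0.4819999933242798, -0.3230000138282776]] ((0.4801609218120575, -0.3813856542110443), (0.018177110701799393, 0.11580225825309753), 7.008769989013672) [0.0509 0.0554 0.0583]
coaster 1177 ((0.4251331686973572, -0.02050435170531273), 0.04983760416507721) [ 0.4251 -0.0209] 0.016
desk z -0.00022626188909025124
side handle 345 [[0.46799999475479126, -0.33799999952316284], [0.47999998927116394, -0.44200000166893005], [0.49799999594688416, -0.4399999976158142], [0.4860000014305115, -0.33500000834465027]] ((0.4826296269893646, -0.3886014223098755), (0.01808866113424301, 0.10484619438648224), 6.632149696350098) [0.0431 0.0543 0.0558]
coaster 457 ((0.4248678386211395, -0.02420489862561226), 0.052531879395246506) [ 0.4272 -0.0269] 0.0148
desk z -0.0012414176531244658
```

View pics/c0.png

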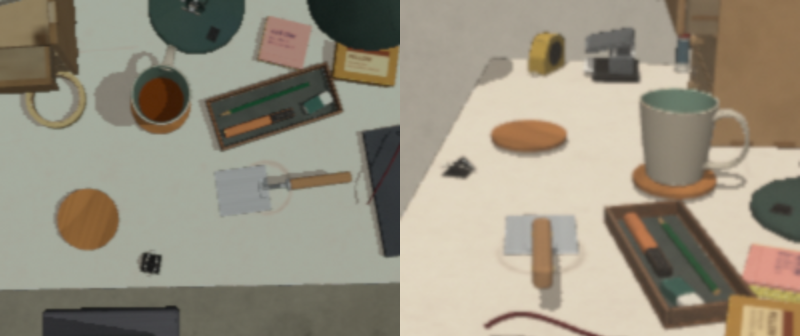

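The top crop shows the empty coaster at about (88,218). The lifter has its blade at (243,190) and its handle running to (350,178), pointing at the coaster. The mug is at (160,100), and the tray sits farther out and clear of the grasp. The fits agree with the sizes given: coaster radius 50 mm with its top at 16 mm, handle 18 mm wide.

```bash
cat >> h.py <<'E'
def down(yaw):  # tool z down, tool y at world angle yaw (deg)
    a=np.radians(yaw); y=np.array([np.cos(a),np.sin(a),0]); z=np.array([0,0,-1.]); return R.from_matrix(np.stack([np.cross(y,z),y,z],1))
def cur():
    o=arm.get_obs(); return np.array(o["tool_pos"]),R.from_rotvec(o["eef_rot"])
def delta(p,Rt,c=None):
    p0,R0=c or cur()
    return np.r_[np.degrees((R0.inv()*Rt).as_rotvec()),R0.inv().apply(np.array(p)-p0)*1000].round(1).tolist()
E
python3 - <<'E'
from h import *
Rt=down(6.8)
for z in(.15,.1,.026): print(delta([.480,-.375,z],Rt))
E
```

```text
[-0.0, -0.0, -76.9, 323.4, -33.8, 52.8]
[-0.0, -0.0, -76.9, 323.4, -33.8, 102.8]
[-0.0, -0.0, -76.9, 323.4, -33.8, 176.8]
```

Request:
{"name": "carry_out", "arguments": {"deltas": [[0,0,-10,40,-4,0,1],[0,0,-20,85,-9,0,1],[0,0,-30,130,-14,10,1],[0,0,-40,175,-18,20,1],[0,0,-50,220,-23,30,1],[0,0,-60,265,-28,40,1],[0,0,-70,300,-31,52,1],[0,0,-76.9,323.4,-33.8,60,1],[0,0,-76.9,323.4,-33.8,80,1],[0,0,-76.9,323.4,-33.8,100,1],[0,0,-76.9,323.4,-33.8,100,1]]}}

```text
t: 1.88
tool_pos: [0.4794, -0.3744, 0.1015]
eef_rot: [-2.083, -2.348, -0.0]
ft_force: [0.2, -0.4, 1.1]
width: 1.004
grasp_force: 0.0
```

```bash
python3 - <<'E'
from h import *
Rt=down(6.8)
p,r=cur();print(p,r.as_matrix().round(3).tolist())
for z in(.026,): print(delta([.480,-.375,z],Rt))
E
```

```text
[ 0.47939507 -0.37444939  0.10154792] [[-0.119, 0.993, -0.002], [0.993, 0.119, 0.002], [0.002, -0.002, -1.0]]
[-0.1, -0.1, 0.0, -0.8, 0.7, 75.5]
```

Request:
{"name": "carry_out", "arguments": {"deltas": [[0,0,0,0,0.5,25,1],[0,0,0,0,0.5,50,1],[0,0,0,0,0.5,68,1],[0,0,0,0,0.5,75,1],[0,0,0,0,0.5,75,1],[0,0,0,0,0.5,75,0.4],[0,0,0,0,0.5,75,0],[0,0,0,0,0.5,75,0],[0,0,0,0,0.5,75,0],[0,0,0,0,0.5,75,0],[0,0,0,0,0.5,75,0]]}}

```text
t: 3.25
tool_pos: [0.4805, -0.375, 0.0278]
eef_rot: [-2.085, -2.35, -0.0]
ft_force: [0.1, 0.1, 0.3]
width: -0.0
grasp_force: 0.0
```

```bash
python3 - <<'E'
from h import *
print({k:arm.get_obs()[k] for k in("width","grasp_force","tool_pos")})
t=arm.snapshot("top")["img"][120:270,200:400];b=arm.snapshot("side");w=cloud(b);s=b["img"][150:300,150:350]
cv2.imwrite("pics/c1.png",cv2.resize(np.hstack([t,s]),(800,300),interpolation=cv2.INTER_CUBIC)[...,::-1])
E
```

```text
{'width': -0.00015828610519518746, 'grasp_force': 0.0, 'tool_pos': array([ 0.48049255, -0.37497468,  0.02777912])}
```

View pics/c1.png

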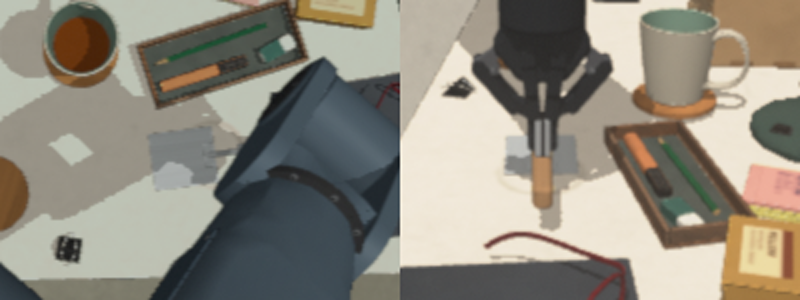

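```bash
python3 - <<'E'
from h import *
b=arm.snapshot("side");w=cloud(b)
np.set_printoptions(linewidth=200)
for r in range(205,258,4):
    print(r,[tuple((w[r,c]*1000).round().astype(int)) if w[r,c,0]==w[r,c,0] else None for c in (216,218,220,222,224)], b["img"][r,220].tolist())
h=(abs(w[...,0]-.48)<.05)&(w[...,1]>-.46)&(w[...,1]<-.33)&(w[...,2]>.03)&(w[...,2]<.07)&(b["img"][...,0]>b["img"][...,2]*1.3)
print(h.sum(),cv2.minAreaRect(w[h][:,:2].astype(np.float32)),np.percentile(w[h],[2,50,98],axis=0))
E
```

```text
205 [(np.int64(474), np.int64(-387), np.int64(105)), (np.int64(477), np.int64(-389), np.int64(105)), (np.int64(480), np.int64(-386), np.int64(104)), (np.int64(461), np.int64(-162), np.int64(-1)), (np.int64(488), np.int64(-387), np.int64(105))] [107, 101, 92]
209 [(np.int64(474), np.int64(-390), np.int64(98)), (np.int64(477), np.int64(-388), np.int64(97)), (np.int64(480), np.int64(-382), np.int64(95)), (np.int64(483), np.int64(-380), np.int64(94)), (np.int64(488), np.int64(-387), np.int64(97))] [71, 70, 66]
213 [(np.int64(473), np.int64(-384), np.int64(87)), (np.int64(477), np.int64(-388), np.int64(89)), (np.int64(480), np.int64(-385), np.int64(88)), (np.int64(484), np.int64(-386), np.int64(89)), (np.int64(487), np.int64(-384), np.int64(88))] [118, 116, 113]
217 [(np.int64(473), np.int64(-384), np.int64(79)), (np.int64(477), np.int64(-389), np.int64(82)), (np.int64(481), np.int64(-388), np.int64(81)), (np.int64(484), np.int64(-387), np.int64(81)), (np.int64(488), np.int64(-385), np.int64(81))] [118, 116, 113]
221 [(np.int64(473), np.int64(-383), np.int64(71)), (np.int64(477), np.int64
[... 2000 characters left out ...]
np.int64(-1)), (np.int64(483), np.int64(-437), np.int64(37)), (np.int64(486), np.int64(-439), np.int64(38)), (np.int64(490), np.int64(-438), np.int64(38)), (np.int64(493), np.int64(-438), np.int64(39))] [150, 120, 91]
257 [(np.int64(473), np.int64(-389), np.int64(-1)), (np.int64(477), np.int64(-389), np.int64(-1)), (np.int64(481), np.int64(-389), np.int64(-1)), (np.int64(485), np.int64(-389), np.int64(0)), (np.int64(488), np.int64(-387), np.int64(-1))] [201, 189, 169]
254 ((0.483683705329895, -0.40008315443992615), (0.0175273809581995, 0.08170901983976364), 6.632832050323486) [[ 0.47448178 -0.43977613  0.03751495]
 [ 0.48612493 -0.4249042   0.0540357 ]
 [ 0.49594168 -0.37791954  0.05733876]]
```

Request:
{"name": "carry_out", "arguments": {"deltas": [[0,0,0,0,0,0,1],[0,0,0,0,0,0,1],[0,0,0,0,0,0,1],[0,0,0,0,0,0,1]]}}

```text
t: 3.9
tool_pos: [0.4805, -0.375, 0.0278]
eef_rot: [-2.085, -2.35, -0.0]
ft_force: [-0.1, 0.9, -0.2]
width: 0.846
grasp_force: 0.0
```

```bash
python3 - <<'E'
from h import *
b=arm.snapshot("side");w=cloud(b);s=b["img"][160:270,160:290]
cv2.imwrite("pics/c2.png",cv2.resize(s,(650,550),interpolation=cv2.INTER_CUBIC)[...,::-1])
m=(abs(w[...,0]-.48)<.07)&(abs(w[...,1]+.385)<.012)&(w[...,2]>.012)&(w[...,2]<.09)
v,u=np.where(m)
for zb in range(12,90,6):
    k=(w[v,u,2]*1000>=zb)&(w[v,u,2]*1000<zb+6); print(zb,np.unique((w[v[k],u[k],0]*1000).round(0).astype(int)).tolist())
E
```

```text
12 []
18 []
24 []
30 []
36 []
42 []
48 [474, 475, 476, 478, 489, 490, 491, 492]
54 [474, 475, 476, 477, 478, 479, 480, 481, 482, 483, 484, 485, 486, 487, 488, 489, 490, 491]
60 [520, 523]
66 [436, 437, 439, 441, 442, 443, 445, 447, 520, 522, 523, 525, 529]
72 [434, 436, 438, 439, 440, 441, 442, 443, 445, 446, 447, 520, 521, 522, 523, 525, 527, 528, 530]
78 [434, 436, 438, 439, 442, 443, 444, 445, 446, 447, 519, 520, 521, 523, 525, 527, 528, 530]
84 [434, 435, 436, 438, 439, 440, 442, 444, 445, 446, 519, 521, 523, 525, 526, 527, 528, 530, 532]
```

View pics/c2.png

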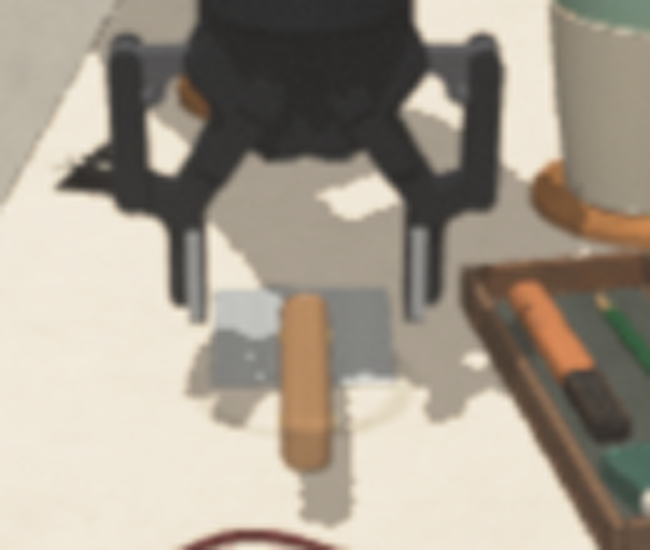

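The fingers closed just above the handle. With the gripper open, the fingertips at about (195,318) and (413,318) sit at z≈62 mm, roughly 22 mm higher than the reported TCP implies. The handle at (305,380) has not moved. I'll go 22 mm lower and grip again.

Request:
{"name": "carry_out", "arguments": {"deltas": [[0,0,0,0,-1,0,1],[0,0,0,0,-1.5,8,1],[0,0,0,0,-1.5,16,1],[0,0,0,0,-1.5,22,1],[0,0,0,0,-1.5,22,1]]}}

```text
t: 4.58
tool_pos: [0.4787, -0.3749, 0.005]
eef_rot: [-2.084, -2.349, -0.0]
ft_force: [-0.3, 0.7, -0.0]
width: 1.004
grasp_force: 0.0
```

```bash
python3 - <<'E'
from h import *
b=arm.snapshot("side");w=cloud(b)
m=(abs(w[...,0]-.48)<.07)&(abs(w[...,1]+.385)<.012)&(w[...,2]>.012)&(w[...,2]<.09)
v,u=np.where(m)
for zb in range(12,90,4):
    k=(w[v,u,2]*1000>=zb)&(w[v,u,2]*1000<zb+4); print(zb,np.unique((w[v[k],u[k],0]*1000).round(0).astype(int)).tolist())
E
```

```text
12 []
16 []
20 []
24 []
28 []
32 []
36 []
40 []
44 [436, 437]
48 [429, 432, 434, 436, 437, 438, 491, 492, 524, 526, 527, 529]
52 [426, 428, 430, 432, 434, 436, 437, 438, 474, 475, 476, 477, 478, 479, 480, 481, 482, 483, 484, 485, 486, 487, 488, 489, 490, 491, 524, 525, 526, 527, 529, 531, 533, 534]
56 [426, 427, 428, 430, 432, 433, 434, 436, 438, 476, 480, 482, 483, 486, 487, 524, 525, 527, 529, 531, 532, 533, 534, 536]
60 [425, 426, 427, 428, 430, 433, 434, 435, 436, 438, 523, 524, 525, 527, 529, 531, 532, 534, 536]
64 [425, 427, 428, 429, 430, 432, 433, 434, 436, 438, 523, 525, 527, 529, 530, 531, 532, 534, 536]
68 [425, 426, 427, 428, 431, 433, 435, 436, 438, 523, 525, 527, 529, 530, 532, 534, 536]
72 [425, 427, 429, 431, 433, 435, 436, 437, 438, 523, 525, 527, 529, 530, 532, 534, 536]
76 [425, 427, 429, 430, 433, 435, 436, 438, 523, 525, 527, 529, 530, 532, 534, 536]
80 [425, 427, 429, 431, 433, 435, 436, 437, 438, 523, 525, 526, 527, 528, 529, 530, 532, 534, 535, 536, 537]
84 [422, 423, 424, 426, 428, 430, 431, 433, 435, 436, 437, 525, 528, 530, 532, 534, 537, 539]
88 [419, 420, 422, 424, 427, 428, 430, 432, 433, 434, 435, 437, 525, 527, 528, 530, 532, 535, 536, 537, 541]
```

Request:
{"name": "carry_out", "arguments": {"deltas": [[0,0,0,0,1.5,4,1],[0,0,0,0,1.5,7,1],[0,0,0,0,1.5,7,0.4],[0,0,0,0,1.5,7,0],[0,0,0,0,1.5,7,0],[0,0,0,0,1.5,7,0],[0,0,0,0,1.5,7,0],[0,0,0,0,1.5,7,0],[0,0,0,0,1.5,7,0]]}}

```text
t: 5.75
tool_pos: [0.4805, -0.375, -0.0011]
eef_rot: [2.085, 2.35, -0.0]
ft_force: [-0.9, -0.3, 3.1]
width: 0.198
grasp_force: 61.3
```

Request:
{"name": "carry_out", "arguments": {"deltas": [[0,0,0,0,0,-5,0],[0,0,0,10,-2,-10,0],[0,0,0,35,-4,-10,0],[0,0,0,60,-6,-10,0],[0,0,0,85,-8,-10,0],[0,0,0,110,-11,-10,0],[0,0,0,132,-13,-10,0],[0,0,0,142,-13,-10,0],[0,0,0,142,-13,-10,0]]}}

```text
t: 6.88
tool_pos: [0.4508, -0.2352, 0.009]
eef_rot: [2.084, 2.35, 0.0]
ft_force: [-0.4, 0.1, -1.2]
width: 0.203
grasp_force: 61.0
```

```bash
cat >> h.py <<'E'
def blade(s,show=True):
    """blade points, coaster fit from a side/top snapshot"""
    w=cloud(s); r=arm.regions_of("spatula_tip",s)[:1]; out=None
    if r:
        m=cv2.erode(r[0]["pixels"].astype(np.uint8),np.ones((3,3)))>0
        p=w[m]; p=p[~np.isnan(p[:,0])]; out=p
    return out,w
E
python3 - <<'E'
from h import *
d=np.array([-.118,.993]); n=np.array([.993,.118]); o=arm.get_obs(); g=o["tool_pos"][:2]; print(o["tool_pos"],o["width"],o["grasp_force"])
imgs=[]
for v in("top","side"):
    s=arm.snapshot(v); imgs.append(s["img"])
    p,w=blade(s)
    a=(p[:,:2]-g)@d*1000; b=(p[:,:2]-g)@n*1000
    print(v,"along max",np.percentile(a,[98,100]).round(1))
    for lo in range(-70,150,15):
        k=(a>=lo)&(a<lo+15)
        if k.sum(): print(lo,k.sum(),"z",np.percentile(p[k,2]*1000,[10,50,90]).round(1),"lat",np.percentile(b[k],[3,50,97]).round(1))
    c=(abs(w[...,0]-.424)<.07)&(abs(w[...,1]+.02)<.055)&(w[...,2]>.011)&(w[...,2]<.022)
    print("coaster",cv2.minEnclosingCircle(w[c][:,:2].astype(np.float32)),"rel",((np.array([.425,-.021])-g)@d,(np.array([.425,-.021])-g)@n))
cv2.imwrite("pics/c3.png",np.hstack([cv2.resize(imgs[0][120:270,160:360],(400,300)),cv2.resize(imgs[1][140:260,160:320],(400,300))])[...,::-1])
E
```

```text
[ 0.45081767 -0.23523576  0.00902748] 0.20331251715393903 60.953911542892456
top along max [141.4 142.9]
50 2 z [11.1 13.6 16.1] lat [27.9 29.1 30.3]
65 69 z [11.  13.2 16.7] lat [-1.9 17.9 32.1]
80 116 z [10.1 12.6 14.8] lat [-18.4   8.   32.1]
95 152 z [10.1 12.5 14.5] lat [-31.8  -0.5  32.1]
110 153 z [ 9.9 12.4 15.2] lat [-32.6   0.   31.6]
125 151 z [10.2 12.5 14.7] lat [-33.1  -1.6  29.6]
140 29 z [10.8 13.1 15.3] lat [-32.6  -3.5  28. ]
coaster ((0.42508384585380554, -0.020443398505449295), 0.04990041255950928) rel (np.float64(0.21578259223313478), np.float64(-0.00035712986025666275))
side along max [128. 135.]
-70 66 z [51.5 59.8 65.3] lat [-5.2  0.8  6.7]
-55 18 z [64.2 64.9 65.5] lat [-5.3  0.8  6.8]
-40 20 z [63.4 64.9 65.8] lat [-5.4  1.8  6.9]
-25 19 z [64.1 64.9 65.7] lat [-3.4  0.7  6.9]
-10 17 z [64.3 64.7 66. ] lat [-3.5  2.8  7. ]
5 14 z [64.  64.9 66. ] lat [-3.6  1.7  7.1]
20 3 z [64.3 64.7 65.9] lat [0.8 2.8 4.8]
50 6 z [11.1 11.7 12.1] lat [-29.    1.5  32. ]
65 20 z [10.3 11.4 12.2] lat [-31.9  28.1  34.9]
80 16 z [10.4 11.5 12.1] lat [-32.4   0.3  35.4]
95 19 z [10.6 11.4 12. ] lat [-32.8  28.7  35.8]
110 14 z [10.6 11.3 11.9] lat [-33.4   0.3  33.9]
125 7 z [ 9.5 10.4 11.4] lat [-31.   29.5  34.3]
coaster ((0.4275689423084259, -0.022797372192144394), 0.05002212896943092) rel (np.float64(0.21578259223313478), np.float64(-0.00035712986025666275))
```

View pics/c3.png

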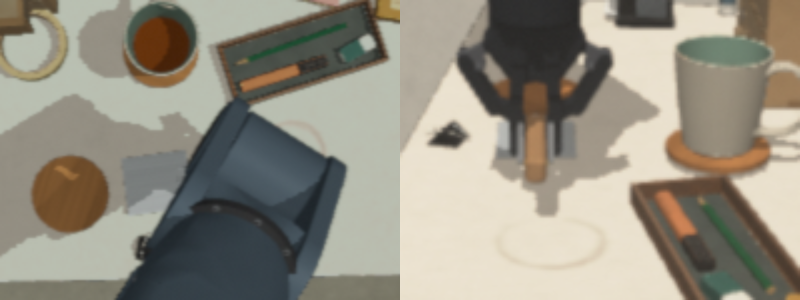

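The lifter is held level, with its blade top at about 12 mm and its tip about 71 mm short of the coaster centre. It is in line laterally (top-crop blade edge at (125,185), coaster at (70,193)).

Request:
{"name": "carry_out", "arguments": {"deltas": [[0,0,0,0,0,4,0],[0,0,0,0,0,8,0],[0,0,0,5,0,8,0],[0,0,0,13,0,8,0],[0,0,0,21,0,8,0],[0,0,0,29,0,8,0],[0,0,0,35,0,8,0],[0,0,0,39,0,8,0],[0,0,0,41,0,8,0],[0,0,0,41,0,8,0]]}}

```text
t: 8.32
tool_pos: [0.4459, -0.1948, 0.0008]
eef_rot: [2.085, 2.35, 0.0]
ft_force: [-0.1, 0.9, -0.8]
width: 0.2
grasp_force: 60.9
```

```bash
cat >> h.py <<'E'
def coaster(view="top",z0=.006):
    s=arm.snapshot(view); w=cloud(s); rs=arm.regions_of("coaster_mid",s)[:2]
    d=np.array([-.118,.993]); n=np.array([.993,.118]); g=arm.get_obs()["tool_pos"][:2]
    print(view,"g",arm.get_obs()["tool_pos"].round(4))
    for r in rs:
        p=w[r["pixels"]]; p=p[(~np.isnan(p[:,0]))&(p[:,2]>z0)]
        if len(p)<10: continue
        a=(p[:,:2]-g)@d*1000
        print(round(r["score"],2),len(p),"circ",np.round(np.r_[cv2.minEnclosingCircle(p[:,:2].astype(np.float32))],4) if 0 else cv2.minEnclosingCircle(p[:,:2].astype(np.float32)),"med",np.median(p,0).round(3))
        for lo in np.arange(np.floor(a.min()/15)*15,a.max(),15):
            k=(a>=lo)&(a<lo+15)
            if k.sum()>3: print("  a",lo,k.sum(),"z",np.percentile(p[k,2]*1000,[5,50,95]).round(1))
    return s
E
python3 - <<'E'
from h import *
coaster("top");coaster("side")
E
```

```text
top g [ 0.4458 -0.195   0.0008]
0.88 1176 circ ((0.4251002371311188, -0.020235929638147354), 0.04978238418698311) med [ 0.425 -0.02   0.016]
  a 120.0 53 z [11.8 16.  19.9]
  a 135.0 164 z [12.8 16.  18.8]
  a 150.0 206 z [12.9 16.2 19.5]
  a 165.0 221 z [12.6 16.1 19.2]
  a 180.0 220 z [13.  16.1 18.9]
  a 195.0 189 z [12.2 15.7 19. ]
  a 210.0 122 z [12.5 15.6 19.2]
side g [ 0.4458 -0.195   0.0008]
0.58 89 circ ((0.4250084161758423, -0.0177595317363739), 0.040468182414770126) med [ 0.424 -0.021  0.015]
  a 135.0 12 z [14.  15.1 16.6]
  a 150.0 20 z [14.2 14.8 15.4]
  a 165.0 17 z [13.9 15.  16. ]
  a 180.0 18 z [13.7 14.7 16.2]
  a 195.0 17 z [13.6 14.9 15.8]
  a 210.0 5 z [13.3 14.6 15.4]
```

Request:
{"name": "carry_out", "arguments": {"deltas": [[0,0,0,-1,0,-5,0],[0,0,0,0,0,-11,0],[0,0,0,2,0,-18,0],[0,0,0,5,0,-26,0],[0,0,0,9,0,-34,0],[0,0,0,14,0,-42.5,0],[0,0,0,18.5,0,-48.5,0],[0,0,0,23,0,-54,0],[0,0,0,23,0,-54,0]]}}

```text
t: 9.65
tool_pos: [0.4432, -0.1718, 0.0551]
eef_rot: [2.084, 2.35, 0.0]
ft_force: [0.4, -1.3, -2.0]
width: 0.204
grasp_force: 60.9
```

```bash
python3 - <<'E'
from h import *
a=coaster("top");b=coaster("side")
cv2.imwrite("pics/c4.png",np.hstack([cv2.resize(a["img"][120:270,130:330],(400,300)),cv2.resize(b["img"][120:240,140:300],(400,300))])[...,::-1])
E
```

```text
top g [ 0.4431 -0.172   0.0547]
0.95 800 circ ((0.42299795150756836, -0.0005977507680654526), 0.048635333776474) med [ 0.423 -0.002  0.044]
  a 135.0 129 z [63.5 70.3 76. ]
  a 150.0 191 z [51.3 57.8 65.6]
  a 165.0 203 z [35.8 42.8 50. ]
  a 180.0 180 z [20.3 28.8 35.3]
  a 195.0 97 z [ 7.7 15.4 21. ]
side g [ 0.443  -0.1721  0.0546]
0.56 85 circ ((0.4276100695133209, -0.023933498188853264), 0.05499955639243126) med [ 0.396 -0.019  0.048]
  a 135.0 25 z [53.3 58.5 63.6]
  a 150.0 36 z [39.7 47.3 59. ]
  a 165.0 20 z [25.4 34.1 37.9]
0.38 317 circ ((0.43671029806137085, -0.13455064594745636), 0.10568574070930481) med [ 0.449 -0.171  0.099]
  a -75.0 69 z [ 92.8 101.4 109.9]
  a -60.0 31 z [ 98.7 109.9 111.3]
  a -45.0 20 z [106.6 110.3 111.6]
  a -30.0 20 z [106.7 110.5 111.4]
  a -15.0 19 z [108.6 110.4 111.3]
  a 0.0 13 z [109.3 110.5 111.2]
  a 15.0 13 z [109.2 109.8 111.2]
  a 60.0 44 z [55.3 56.6 57.7]
  a 75.0 25 z [55.6 56.9 58.3]
  a 90.0 20 z [55.8 57.  58. ]
  a 105.0 19 z [55.8 56.9 57.7]
  a 120.0 15 z [56.1 56.7 57.2]
  a 135.0 5 z [56.1 56.9 57.3]
```

View pics/c4.png

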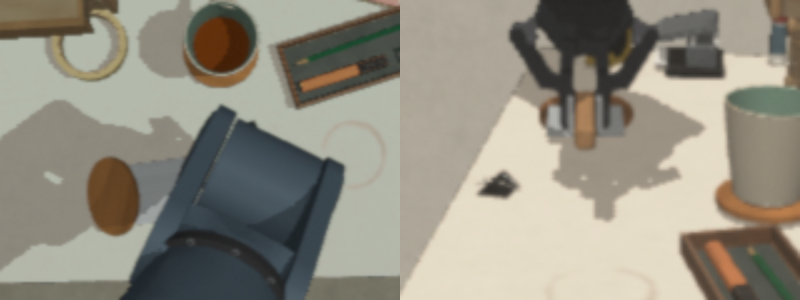

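The top crop shows the coaster at (113,195) tilted about 43° on the blade, with its pivot hardly moved. I'll carry on over the top.

Request:
{"name": "carry_out", "arguments": {"deltas": [[0,0,0,5,0,-5,0],[0,0,0,11,0,-9.7,0],[0,0,0,17,0,-14.5,0],[0,0,0,23,0,-19,0],[0,0,0,30,0,-22.5,0],[0,0,0,37,0,-26,0],[0,0,0,44,0,-28,0],[0,0,0,51,0,-29.5,0],[0,0,0,58,0,-29.5,0],[0,0,0,64,0,-29.5,0],[0,0,0,64,0,-29.5,0]]}}

```text
t: 11.22
tool_pos: [0.4354, -0.1081, 0.0842]
eef_rot: [-2.084, -2.35, 0.0]
ft_force: [0.3, -0.6, -2.2]
width: 0.198
grasp_force: 60.9
```

```bash
python3 - <<'E'
from h import *
a=coaster("top");b=coaster("side")
cv2.imwrite("pics/c5.png",np.hstack([cv2.resize(a["img"][120:270,100:300],(400,300)),cv2.resize(b["img"][120:240,140:300],(400,300))])[...,::-1])
E
```

```text
top g [ 0.4355 -0.1085  0.0843]
0.5 222 circ ((0.4238719642162323, 0.04501993954181671), 0.04224206134676933) med [0.425 0.044 0.088]
  a 135.0 47 z [43.5 75.8 86.6]
  a 150.0 175 z [75.5 90.5 99.8]
side g [ 0.4355 -0.1086  0.0843]
0.86 512 circ ((0.41826754808425903, 0.04031868651509285), 0.046221256256103516) med [0.422 0.034 0.034]
  a 120.0 5 z [27.  29.3 32.9]
  a 135.0 452 z [ 9.7 32.3 51.2]
  a 150.0 55 z [28.4 46.5 57.3]
```

View pics/c5.png

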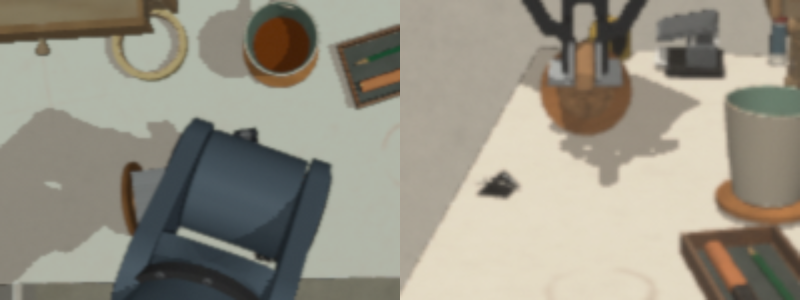

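The coaster now stands on edge, near vertical, with its cork foot facing the side camera at (587,95). I'll push it over.

Request:
{"name": "carry_out", "arguments": {"deltas": [[0,0,0,5,0,0,0],[0,0,0,10,0,0,0],[0,0,0,15,0,0,0],[0,0,0,20,0,0,0],[0,0,0,25,0,0,0],[0,0,0,30,0,0,0],[0,0,0,30,0,0,0],[0,0,0,20,0,-5,0],[0,0,0,0,0,-5,0],[0,0,0,-30,0,-5,0],[0,0,0,-70,0,-5,0],[0,0,0,-70,0,-5,0]]}}

```text
t: 12.92
tool_pos: [0.4442, -0.1808, 0.0896]
eef_rot: [2.088, 2.346, 0.0]
ft_force: [0.2, 1.1, -1.1]
width: 0.198
grasp_force: 61.0
```

```bash
python3 - <<'E'
from h import *
a=coaster("top",-.01);b=coaster("side")
cv2.imwrite("pics/c6.png",np.hstack([cv2.resize(a["img"][120:270,100:300],(400,300)),cv2.resize(b["img"][120:240,140:300],(400,300))])[...,::-1])
E
```

```text
top g [ 0.4436 -0.1784  0.0893]
0.58 1143 circ ((0.4124857187271118, 0.09447956085205078), 0.050653308629989624) med [0.413 0.092 0.009]
  a 225.0 119 z [ 5.1  7.9 10.8]
  a 240.0 206 z [ 5.   8.7 18.1]
  a 255.0 223 z [ 5.6 13.9 18.3]
  a 270.0 218 z [ 5.7 13.9 18.4]
  a 285.0 190 z [ 6.1 12.8 19.4]
  a 300.0 143 z [ 4.4  7.8 14. ]
  a 315.0 42 z [ 0.9  8.1 11.3]
side g [ 0.4436 -0.1776  0.0893]
0.88 215 circ ((0.434932142496109, -0.06091528758406639), 0.180474653840065) med [0.422 0.071 0.007]
  a -75.0 4 z [125.1 126.5 129.3]
  a 225.0 34 z [6.1 6.9 8.6]
  a 240.0 88 z [ 6.3  8.3 14.8]
  a 255.0 50 z [ 6.1  8.4 15.4]
  a 270.0 28 z [ 6.4  6.9 14.5]
  a 285.0 9 z [6.3 6.8 8.6]
```

View pics/c6.png

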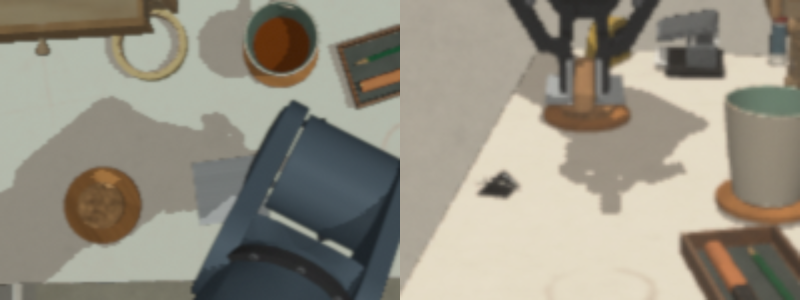

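The coaster lies flat with its cork foot up (top crop (102,205), rim at 8 mm, foot at about 15 mm), about 114 mm from where it was. Next I'll take the lifter back to its old place.

Request:
{"name": "carry_out", "arguments": {"deltas": [[0,0,0,-20,2,0,0],[0,0,0,-50,4,0,0],[0,0,0,-85,7,10,0],[0,0,0,-120,10,25,0],[0,0,0,-155,13,40,0],[0,0,0,-180,13,55,0],[0,0,0,-190,13,68,0],[0,0,0,-190,13,78,0],[0,0,0,-190,13,85,0],[0,0,0,-190,13,87,0],[0,0,0,-190,13,87,0]]}}

```text
t: 14.5
tool_pos: [0.4795, -0.3647, 0.0025]
eef_rot: [2.084, 2.35, -0.0]
ft_force: [0.7, -0.4, -1.1]
width: 0.202
grasp_force: 60.9
```

```bash
python3 - <<'E'
from h import *
s=arm.snapshot("side");p,w=blade(s);g=arm.get_obs()["tool_pos"][:2]
d=np.array([-.118,.993]);a=(p[:,:2]-g)@d*1000
for lo in range(-70,150,20):
    k=(a>=lo)&(a<lo+20)
    if k.sum(): print(lo,k.sum(),np.percentile(p[k,2]*1000,[10,50,90]).round(1))
E
```

```text
-70 92 [46.4 54.9 58.6]
-50 40 [58.  58.8 59.6]
-30 36 [58.2 58.7 59.3]
-10 31 [58.  59.1 59.8]
10 28 [57.6 58.5 59.4]
30 5 [57.5 58.5 58.9]
50 3 [5.1 5.3 5.3]
70 26 [4.1 5.  5.7]
90 26 [3.4 4.7 6.2]
110 2 [4.4 4.8 5.2]
```

Request:
{"name": "carry_out", "arguments": {"deltas": [[0,0,0,0,0,2,0],[0,0,0,0,0,3.5,0],[0,0,0,0,0,3.5,0],[0,0,0,0,0,3.5,0.4],[0,0,0,0,0,3.5,1],[0,0,0,0,0,3.5,1],[0,0,0,0,0,3.5,1],[0,0,0,0,0,3.5,1],[0,0,0,0,0,3.5,1],[0,0,0,0,0,0,1],[0,0,0,0,0,-20,1],[0,0,0,0,0,-50,1]]}}

```text
t: 16.1
tool_pos: [0.4791, -0.3649, 0.0536]
eef_rot: [-2.085, -2.349, -0.0]
ft_force: [-0.2, -0.5, -0.2]
width: 1.001
grasp_force: 0.0
```

Request:
{"name": "carry_out", "arguments": {"deltas": [[0,0,0,0,0,-50,1],[0,0,0,0,0,-100,1],[0,0,0,-40,-30,-100,1],[0,0,0,-80,-80,-100,1],[0,0,0,-120,-130,-100,1],[0,0,0,-140,-180,-100,1],[0,0,0,-140,-180,-100,1]]}}

```text
t: 16.98
tool_pos: [0.3143, -0.5274, 0.1538]
eef_rot: [2.09, 2.345, -0.001]
ft_force: [0.3, 0.8, -0.1]
width: 1.0
grasp_force: 0.0
```

```bash
python3 - <<'E'
from h import *
a=coaster("top",-.01);b=arm.snapshot("side")
p,w=blade(b);d=np.array([-.118,.993]);q=(p[:,:2]-np.array([.4795,-.3647]))@d*1000
for lo in range(-70,150,20):
    k=(q>=lo)&(q<lo+20)
    if k.sum(): print(lo,k.sum(),np.percentile(p[k,2]*1000,[10,50,90]).round(1))
for v,s in(("top",a),("side",b)):
    w=cloud(s)
    for n in("mug","mug_coaster"):
        for r in arm.regions_of(n,s)[:1]: print(v,n,r["extent"],np.nanmedian(w[r["pixels"]],0).round(3))
cv2.imwrite("pics/c7.png",np.hstack([cv2.resize(a["img"][80:290,110:390],(400,300)),cv2.resize(b["img"][110:280,130:350],(400,300))])[...,::-1])
E
```

```text
top g [ 0.3172 -0.5256  0.1535]
0.62 1162 circ ((0.41289204359054565, 0.09340880066156387), 0.049909889698028564) med [0.413 0.092 0.009]
  a 540.0 5 z [4.6 8.3 9.4]
  a 555.0 125 z [ 4.7  8.4 11. ]
  a 570.0 203 z [ 4.7  8.6 17.3]
  a 585.0 227 z [ 5.5 14.1 18. ]
  a 600.0 219 z [ 5.1 14.4 18.2]
  a 615.0 199 z [ 5.5 11.9 18.3]
  a 630.0 149 z [ 4.6  7.8 12.8]
  a 645.0 35 z [ 5.5  7.5 10.8]
-70 112 [40.9 50.6 54.9]
-50 59 [52.9 55.1 55.9]
-30 47 [52.  54.8 56. ]
-10 46 [53.5 54.7 55.9]
10 43 [52.9 54.8 55.9]
30 7 [49.  53.5 54.6]
50 58 [0.3 1.8 3.6]
70 99 [0.9 1.7 2.6]
90 114 [0.5 1.5 2.3]
110 94 [0.5 1.4 2.9]
130 65 [0.5 1.5 2.1]
top mug [220.4, 108.8, 38.8, 49.6] [ 0.621 -0.143  0.056]
top mug_coaster [226.2, 152.1, 28.3, 7.3] [ 0.572 -0.148  0.016]
side mug [270.5, 150.4, 54.4, 55.1] [ 0.617 -0.167  0.079]
side mug_coaster [268.1, 192.4, 41.0, 20.2] [ 0.613 -0.173  0.015]
```

View pics/c7.png

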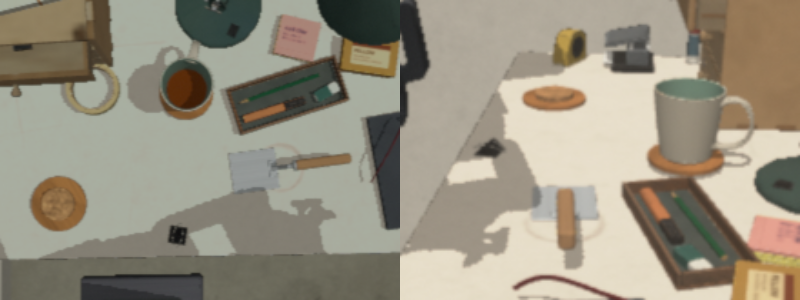

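The top crop shows the coaster foot up and flat at (60,203). The lifter lies flat on its blade at (255,168), the mug and its coaster have not moved, and the arm is clear.

```bash
python3 -c "
from station import arm
print(arm.finish_job())"
```

```text
the job is handed in; nothing more can be done
None
```

The job is handed in: the empty coaster lies flat with its cork foot up, about 114 mm from where it was, the lifter is back on the desk flat on its blade, and the mug and its coaster were not moved (about 17 s used).

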